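# Empty the blue rearing cup and put it away in the angled stand

## Task

Take the red-capped vial out of the blue cup and stand it upright in the white tray, next to the white-capped one. Then put the empty blue cup away: slip it into the top cup of the blue stack in the angled stand and give it a light push until it sits straight and fully home, without forcing it so that it wedges. Leave the other things on the bench as they are.

Things in the scene. Friction and masses are not known exactly. Their poses are not given: they have to be found in the camera images.
- vial: the red-capped vial, upright inside the blue cup: clear, round, flat-bottomed, 25 mm diameter, 95 mm high, closed by a red cap of the same diameter, 17 mm high (112 mm in all), about 35 g. Origin at the centre of its underside, z along its axis to the cap. It stands on the cup's floor (5 mm above the bench) and sticks out 37 mm above the rim.
- cup_blue: the loose blue plastic cup on the bench, upright, mouth up: tapered and round, 80 mm high, outside diameter 48 mm at the foot and 64 mm at the rim (66 mm bead on the top 4 mm), wall 3.5 mm, floor 5 mm thick, about 55 g. Origin at the centre of its underside, z along its axis to the mouth. All cups are this size.
- stack_blue: two blue cups nested tightly (they move as one, about 110 g), standing loosely in one sleeve of the angled stand, leaning 25 degrees with the mouth towards the robot. Origin at the centre of the lower cup's underside, z along the axis to the mouth. Rim of the top cup 118 mm along z, its inner floor 43 mm. A cup nested fully home has its origin 75 to 77 mm along z.
- stack_yellow: the same with two yellow cups, in the other sleeve of the stand, 116 mm beside the blue one; which sleeve holds which colour changes. Leave alone.
- cup_yellow: a loose yellow cup like the blue one, upright on the bench. Leave alone.
- rack: the fixed white angled stand: base plate 170 x 240 x 8 mm, leaning back board about 95 mm high and two clear sleeves, 74 mm outside diameter, 58 mm to either side of its middle, leaning 25 degrees; they end 26 mm below the rims of the stacks. Origin on the bench under the middle, y along the row of sleeves, z up; the sleeves' mouths lean to -x.
- tray: the fixed white tray: 120 mm (its x) by 160 mm (its y), wall 22 mm high and 4 mm thick, floor 4 mm thick. Origin at the centre of its underside, z up.
- vial_white: a white-capped vial like the red-capped one, standing in the half of the tray at its -y side; the half at its +y side is free. Leave alone.
- dish: covered Petri dish, 90 mm diameter, 14 mm high, origin at the centre of its underside. Leave alone.
- forceps: steel forceps lying on the bench, 130 x 12 x 10 mm, along its x, origin near its middle on the underside. Leave alone.
- bottle: amber glass bottle, 64 mm diameter, 125 mm high, origin at the centre of its underside. Leave alone.
- jar: clear jar with a yellow cap, 62 mm diameter, 75 mm high, origin at the centre of its underside. Leave alone.
- blue_mouth (a point): centre of the mouth of the blue stack's top cup, at its rim, axes as the stack. The bore narrows from 57 mm here to 42 mm at its floor. A cup fully home has its rim 37 to 39 mm beyond this point: only that part is free for fingers. The walls meet over the last few mm, then the stop is hard; a push of 3 to 8 N along the axis seats it, over 15 N wedges it.

How it is judged:
By the outcome, as a careful person would: the job done as asked, in the order asked, and still so for the second after the job is handed in, with the robot touching nothing.
It also fails if it takes over 61 s, if anything falls off the work surface, if the arm or the gripper's body presses on something with over 40 N, if the wrist force passes 120 N, or if a joint passes its speed limit or range.

## Robot

A 7-joint arm with a two-finger parallel gripper is mounted at the origin on the work surface. World frame = base frame: x ahead of the robot, y to its left, z up, the work surface at z = 0. Lengths are in m, angles in rad, forces in N, time in s.
With the tool pointing down it reaches from about 0.4 to 0.875 m from the base axis. Payload 6.5 kg.
Tool frame: the origin (TCP) lies midway between the tips of the shut fingers; the grasp point (between the pads) lies 19 mm behind it (arm.tcp_to_grasp is the distance from the TCP to the grasp point, in m); x points along the fingers, y is the direction in which the jaws open and shut, and the axes are right-handed (so a half turn about x gives the same grasp; the last joint's range is limited). The gripper opens to 85 mm and grips with 20 to 120 N. Pads are 22 mm wide; open, the fingers measure 114 mm over their backs; the gripper's body (76 mm by 85 mm) begins 54 mm behind the grasp point. The pads swing forward as they close: fully open they stand 13 mm farther back than shut.
Start: joints at [-1.285, 0.536, -0.004, 1.538, 0.003, 1.067, -0.071], TCP at [0.224, 0.61, 0.231] pointing down, gripper open.
Joint ranges: [-2.7, 2.7], [-0.37, 2.16], [-1.27, 1.26], [0.24, 2.4], [-1.31, 4.45], [0.19, 1.91], [-2.76, 2.76]. Speed limits (rad/s): [2.39, 2.39, 3.14, 3.14, 3.14, 3.14, 3.14].

## Interface

Orientations are given as a 3x3 rotation matrix whose columns are the frame's x, y, z axes.
In Python, from bench import arm gives the robot as it stands.
- The arm moves only by the tool arm_command, never from a script. Its argument "commands" is a list of rows, each an object with "dp": the shift along the world's x, y, z scaled (see below), a list of three; "spin": the turn about the world's z scaled (see below); "jaw": the opening, from -1 (shut) to 1 (fully open). In form: [{"dp": [dx, dy, dz], "spin": spin, "jaw": jaw}, ...]. A call has 1 to 12 rows; each row is the pose to reach, as a shift and turn from the pose commanded when the call began, turning the shorter way round; what a row does not reach only later rows make up. The controller multiplies each number of a shift by 0.25 m and each number of a turn by pi rad. A row lasts 1/12 s, in which the tool goes at most 41.7 mm and 7.16 degrees, less where a joint would pass 70% of its speed; a pose out of reach is approached as far as the arm can. A call with a number of a shift or a turn outside -1 to 1 is refused whole. A call with a gripper value outside its range is refused whole. The fingers move at their own pace and stop on an object; the grip force is fixed at half the most. Time passes only in rows, so rows that repeat a pose let the fingers close. It gives the time, the measured TCP pose, the force and the opening at its end, in the units of the state.
- arm.observe(): the state, without advancing time (a new reading comes with each control period).
- arm.snapshot(name): name is "side" or "top"; returns the picture (420x560x3 uint8, red, green, blue); there is no depth.
- arm.camera_model(name): a dict with "fx", "fy", "cx", "cy" (pixels), "camera_from_world" (4x4, takes a point from world to camera coordinates). Camera axes: x right, y up, looking along -z (the intrinsics and any distortion apply to the point x, -y, -z); pixel columns grow to the right and rows downward; lengths in m; the calibration is good to about 2 mm. A picture is of the moment at which its call begins. camera_model takes no time and is no camera call.
- arm.hand_in(): hands the job in, once; it reports no verdict.
The state is a dict: "t": time; "joints": joint angles; "joint_vel": joint speeds; "tau": joint torques, N m; "tcp_pos": TCP position; "tcp_rot": TCP orientation; "wrist_force": force on the tool from outside, world axes, zero at the start; "moment": the same for the moment, N m; "finger_gap": finger opening in m.
Only numpy, scipy, OpenCV 4.12 (cv2) and the standard library are available. Lean on these libraries where they do the work, as an engineer would, in place of code of your own. Each camera call takes 0.05 s, during which the arm holds its last target. There are 200 camera calls.

## Working session

There is one attempt and no reset: what is moved stays moved. The work goes in short steps, Python scripts to look and compute and a tool call to move; the robot and the scene stay as the last step left them, time stands still between calls to the robot, and variables do not carry over. Pictures are saved under pics/ and viewed, about 8 in all and at most 12, crops included, and the job is handed in when it is done.

Besides the shell and the picture viewer there is one more tool, called after "Request:" by a JSON object that holds its "fn" and its "kwargs", one argument or row to a line. arm_command: Moves the arm, as the interface text tells. Shifts and turns lie within -1 to 1; 1 stands for 0.25 m of shift or pi rad of turn. Its arguments: {"type":"object","properties":{"commands":{"type":"array"}},"required":["commands"]}

```bash
mkdir -p pics; ls; python3 - <<'E'
from bench import arm
import cv2,numpy as np
for n in("side","top"):
    cv2.imwrite(f"pics/{n}0.png",arm.snapshot(n)[:,:,::-1])
    m=arm.camera_model(n);print(n,{k:(np.round(v,4).tolist() if k=="camera_from_world" else v) for k,v in m.items()})
s=arm.observe();print(s)
E
```

```text
pics
side {'fx': 431.92274366852934, 'fy': 431.92274366852934, 'cx': 285.06434025979644, 'cy': 206.21731161731708, 'camera_from_world': [[0.9378, -0.347, 0.0045, -0.5415], [0.1967, 0.5422, 0.8169, -0.2067], [-0.286, -0.7653, 0.5767, -0.9097], [0.0, 0.0, 0.0, 1.0]]}
top {'fx': 487.5307341585096, 'fy': 487.5307341585096, 'cx': 272.0114543411058, 'cy': 209.48067259568643, 'camera_from_world': [[0.0702, -0.9975, 0.0054, -0.0321], [0.9688, 0.0695, 0.238, -0.5838], [-0.2378, -0.0115, 0.9713, -1.0511], [0.0, 0.0, 0.0, 1.0]]}
{'t': 0.1, 'joints': array([-1.28522723,  0.53711422, -0.00444879,  1.53875289,  0.0025872 ,
        1.06730949, -0.07121977]), 'joint_vel': array([ 1.71601154e-04, -2.47858722e-03, -5.07603316e-05, -1.96341994e-03,
       -4.39800853e-04, -1.66941389e-03,  8.88316482e-04]), 'tau': array([ 2.62358873e-03, -5.84555340e+01,  1.05180558e+00, -2.59775823e+01,
        1.26309649e-02,  4.52630891e-03,  5.63534201e-06]), 'tcp_pos': array([0.22377236, 0.60966536, 0.23049352]), 'tcp_rot': array([[-4.48496404e-04,  3.44507638e-01,  9.38783407e-01],
       [-1.51313976e-03,  9.38782193e-01, -3.44507916e-01],
       [-9.99998755e-01, -1.57502106e-03,  1.00247767e-04]]), 'wrist_force': array([-0.61115008, -1.08913612, -0.40071151]), 'moment': array([-0.00551114, -0.0689532 ,  0.01212471]), 'finger_gap': 0.08553876452331691}
```

View pics/side0.png

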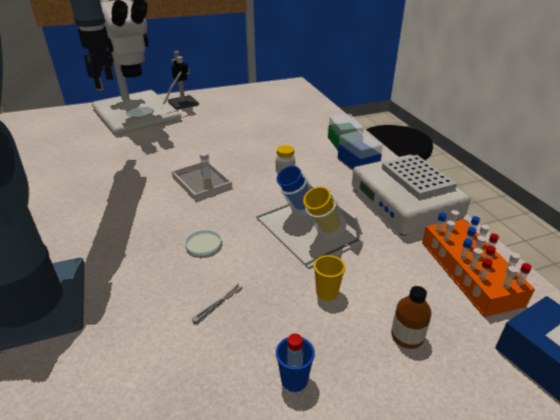

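View pics/top0.png

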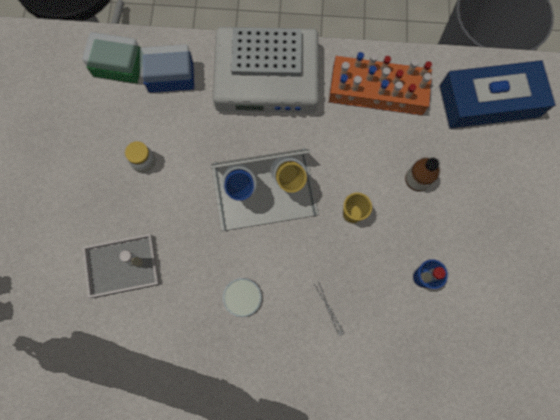

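```bash
cat > h.py <<'E'
from bench import arm
import cv2,numpy as np
def ray(n,u,v):
    m=arm.camera_model(n);T=np.array(m["camera_from_world"]);R,t=T[:3,:3],T[:3,3]
    d=R.T@np.array([(u-m["cx"])/m["fx"],-(v-m["cy"])/m["fy"],-1.]);return -R.T@t,d
def at(n,u,v,z):
    o,d=ray(n,u,v);return o+d*(z-o[2])/d[2]
def px(n,p):
    m=arm.camera_model(n);T=np.array(m["camera_from_world"]);q=T[:3,:3]@p+T[:3,3]
    return m["cx"]+m["fx"]*q[0]/-q[2],m["cy"]-m["fy"]*q[1]/-q[2]
def crop(img,u,v,w=100,h=75,k=4):
    """crop with tick marks each 10 px labelled in source pixels"""
    c=cv2.resize(img[v:v+h,u:u+w],None,fx=k,fy=k,interpolation=cv2.INTER_CUBIC)
    for x in range(-u%10,w,10):
        cv2.line(c,(x*k,0),(x*k,5),(0,255,0),1)
        if (u+x)%20==0: cv2.putText(c,str(u+x),(x*k,16),0,.35,(0,0,0),1)
    for y in range(-v%10,h,10):
        cv2.line(c,(0,y*k),(5,y*k),(0,255,0),1)
        if (v+y)%20==0: cv2.putText(c,str(v+y),(7,y*k+4),0,.35,(0,0,0),1)
    return c
E
python3 - <<'E'
from h import *
t=cv2.imread("pics/top0.png");s=cv2.imread("pics/side0.png")
a=np.hstack([crop(t,380,240),crop(t,210,145,110,75)[:,:400]])
b=np.hstack([crop(t,75,230),crop(s,250,325)])
cv2.imwrite("pics/m1.png",np.vstack([a,b]))
print(np.round([at("top",439,272,.117),at("top",432,275,.08),at("top",240,184,.12),at("top",292,177,.12),at("top",125,257,.116),at("top",425,167,.125),at("top",358,207,.08)],3))
E
```

```text
[[ 0.461 -0.357  0.117]
 [ 0.459 -0.354  0.08 ]
 [ 0.626  0.084  0.12 ]
 [ 0.65  -0.031  0.12 ]
 [ 0.446  0.317  0.116]
 [ 0.693 -0.326  0.125]
 [ 0.602 -0.186  0.08 ]]
```

View pics/m1.png

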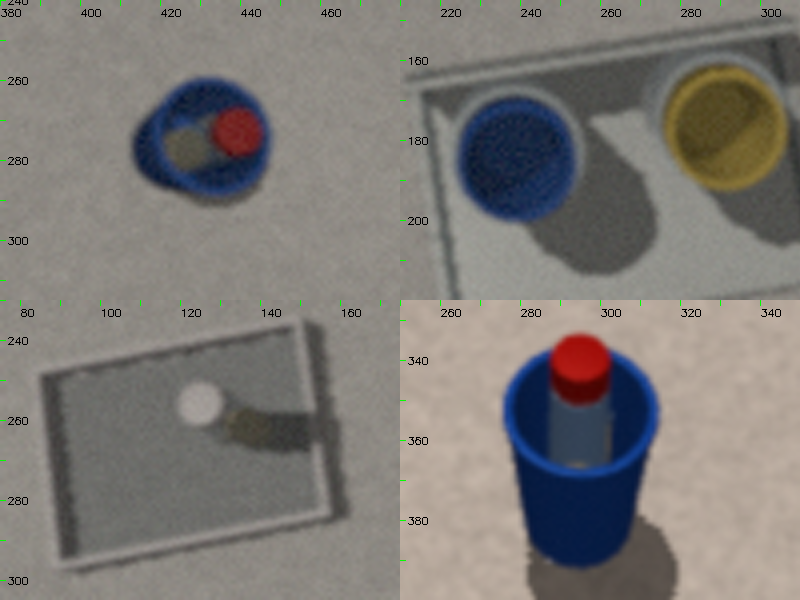

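```bash
python3 - <<'E'
from h import *
s=cv2.imread("pics/side0.png")
cv2.imwrite("pics/m2.png",crop(s,160,140,200,130,4))
C=[at("top",*p,.022) for p in((85,248.7),(150.7,235),(158.2,284.5),(90.5,297.5))]
print(np.round(C,3), np.mean(C,0))
print("cup top/side",at("top",432.5,274,.08),at("side",295.2,352.4,.08))
print("vial",at("top",439.2,273,.117),"white",at("top",125,255.5,.116))
for n,p in(("blue",(239.4,184.6)),("yel",(291.6,176.7))):
  for z in(.1,.12,.14): q=at("top",*p,z);print(n,q.round(4),np.round(px("side",q),1))
E
```

```text
[[0.47  0.442 0.022]
 [0.514 0.292 0.022]
 [0.399 0.26  0.022]
 [0.359 0.411 0.022]] [0.43565592 0.3513502  0.022     ]
cup top/side [ 0.46106001 -0.35535139  0.08      ] [ 0.46267535 -0.35779784  0.08      ]
vial [ 0.45931164 -0.35763324  0.117     ] white [0.44918223 0.31713418 0.116     ]
blue [0.63   0.0868 0.1   ] [292.8 188.2]
blue [0.6241 0.0851 0.12  ] [291.  182.2]
blue [0.6182 0.0834 0.14  ] [289.1 176.2]
yel [ 0.6572 -0.0301  0.1   ] [321.5 211.4]
yel [ 0.6508 -0.0296  0.12  ] [319.3 204.8]
yel [ 0.6444 -0.0291  0.14  ] [317.1 198.1]
```

View pics/m2.png

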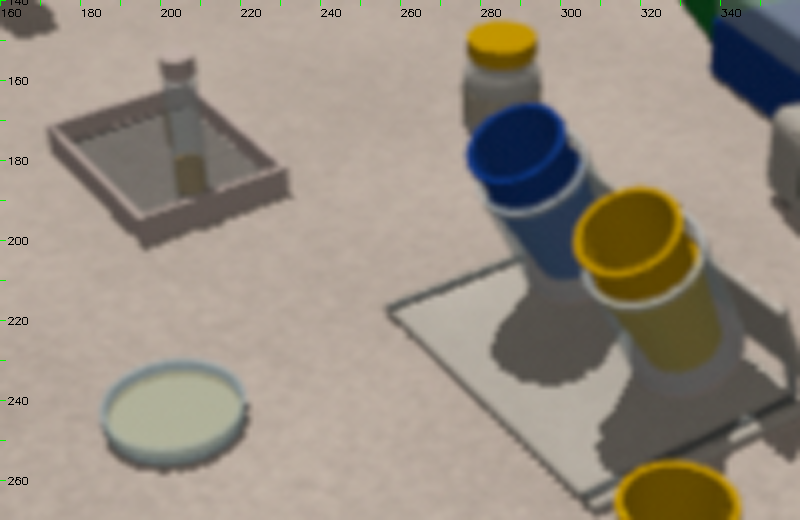

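Request:
{"fn": "arm_command", "kwargs": {
  "commands": [
    {"dp": [1,-1,0],"spin": 0,"jaw": 1},
    {"dp": [1,-1,0],"spin": 0,"jaw": 1},
    {"dp": [1,-1,0],"spin": 0,"jaw": 1},
    {"dp": [1,-1,0],"spin": 0,"jaw": 1},
    {"dp": [1,-1,0],"spin": 0,"jaw": 1},
    {"dp": [1,-1,0],"spin": 0,"jaw": 1},
    {"dp": [1,-1,0],"spin": 0,"jaw": 1},
    {"dp": [1,-1,0],"spin": 0,"jaw": 1},
    {"dp": [1,-1,0],"spin": 0,"jaw": 1}
  ]
}}

```text
t: 0.85
tcp_pos: [0.4782, 0.3543, 0.2312]
tcp_rot: [[0.002, 0.351, 0.936], [-0.003, 0.936, -0.351], [-1.0, -0.002, 0.003]]
wrist_force: [0.5, -1.0, -0.1]
finger_gap: 0.0855
```

Request:
{"fn": "arm_command", "kwargs": {
  "commands": [
    {"dp": [0,-1,0],"spin": 0,"jaw": 1},
    {"dp": [0,-1,0],"spin": 0,"jaw": 1},
    {"dp": [0,-1,0],"spin": 0,"jaw": 1},
    {"dp": [0,-1,0],"spin": 0,"jaw": 1},
    {"dp": [0,-1,0],"spin": 0,"jaw": 1},
    {"dp": [0,-1,0],"spin": 0,"jaw": 1}
  ]
}}

```text
t: 1.35
tcp_pos: [0.4733, 0.1082, 0.2311]
tcp_rot: [[-0.0, 0.344, 0.939], [-0.0, 0.939, -0.344], [-1.0, -0.0, -0.0]]
wrist_force: [0.9, -1.0, 0.4]
finger_gap: 0.0854
```

Request:
{"fn": "arm_command", "kwargs": {
  "commands": [
    {"dp": [0,-1,0],"spin": 0,"jaw": 1},
    {"dp": [0,-1,0],"spin": 0,"jaw": 1},
    {"dp": [0,-1,0],"spin": 0,"jaw": 1},
    {"dp": [0,-1,0],"spin": 0,"jaw": 1},
    {"dp": [0,-1,0],"spin": 0,"jaw": 1},
    {"dp": [0,-1,0],"spin": 0,"jaw": 1}
  ]
}}

```text
t: 1.85
tcp_pos: [0.4733, -0.1417, 0.2313]
tcp_rot: [[-0.0, 0.344, 0.939], [0.0, 0.939, -0.344], [-1.0, 0.0, -0.0]]
wrist_force: [0.1, 0.8, -0.1]
finger_gap: 0.0852
```

Request:
{"fn": "arm_command", "kwargs": {
  "commands": [
    {"dp": [-0.053,-0.86,0],"spin": 0,"jaw": 1},
    {"dp": [-0.053,-0.86,0],"spin": 0,"jaw": 1},
    {"dp": [-0.053,-0.86,0],"spin": 0,"jaw": 1},
    {"dp": [-0.053,-0.86,0],"spin": 0,"jaw": 1},
    {"dp": [-0.053,-0.86,0],"spin": 0,"jaw": 1},
    {"dp": [-0.053,-0.86,0],"spin": 0,"jaw": 1},
    {"dp": [-0.053,-0.86,-0.3],"spin": 0,"jaw": 1},
    {"dp": [-0.053,-0.86,-0.3],"spin": 0,"jaw": 1},
    {"dp": [-0.053,-0.86,-0.3],"spin": 0,"jaw": 1}
  ]
}}

```text
t: 2.6
tcp_pos: [0.457, -0.3517, 0.1502]
tcp_rot: [[-0.009, 0.345, 0.939], [0.006, 0.939, -0.345], [-1.0, 0.003, -0.011]]
wrist_force: [-1.7, 0.6, -0.6]
finger_gap: 0.0854
```

```bash
python3 - <<'E'
from h import *
s=arm.snapshot("side")[:,:,::-1];t=arm.snapshot("top")[:,:,::-1]
cv2.imwrite("pics/m3.png",np.hstack([crop(s.copy(),230,260,130,150,3),crop(t.copy(),380,200,130,150,3)]))
p=arm.observe()["tcp_pos"];print(p,px("side",p),px("top",p))
E
```

```text
[ 0.46005666 -0.35416561  0.1558718 ] (np.float64(293.6807300072505), np.float64(321.09151967088803)) (np.float64(443.8932710432617), np.float64(270.41810060711884))
```

View pics/m3.png

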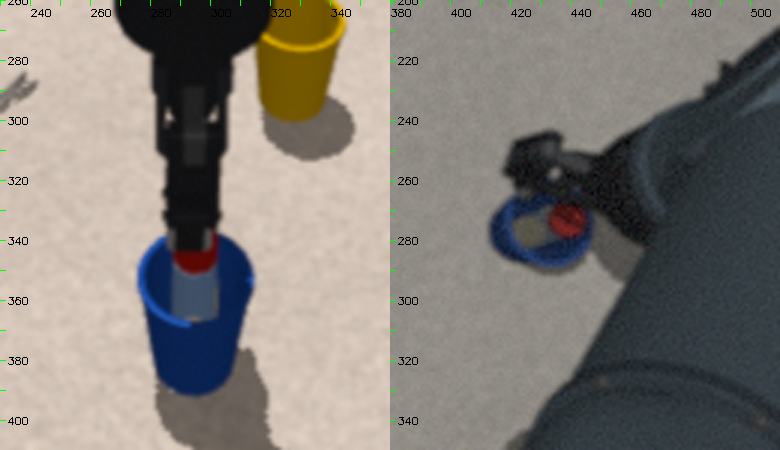

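Request:
{"fn": "arm_command", "kwargs": {
  "commands": [
    {"dp": [0,-0.008,-0.15],"spin": 0,"jaw": 1},
    {"dp": [0,-0.008,-0.28],"spin": 0,"jaw": 1},
    {"dp": [0,-0.008,-0.28],"spin": 0,"jaw": 1},
    {"dp": [0,-0.008,-0.28],"spin": 0,"jaw": 1},
    {"dp": [0,-0.008,-0.28],"spin": 0,"jaw": -1},
    {"dp": [0,-0.008,-0.28],"spin": 0,"jaw": -1},
    {"dp": [0,-0.008,-0.28],"spin": 0,"jaw": -1},
    {"dp": [0,-0.008,-0.28],"spin": 0,"jaw": -1},
    {"dp": [0,-0.008,-0.28],"spin": 0,"jaw": -1},
    {"dp": [0,-0.008,-0.28],"spin": 0,"jaw": -1},
    {"dp": [0,-0.008,-0.28],"spin": 0,"jaw": -1},
    {"dp": [0,-0.008,-0.28],"spin": 0,"jaw": -1}
  ]
}}

```text
t: 3.7
tcp_pos: [0.4614, -0.3574, 0.0874]
tcp_rot: [[0.001, 0.345, 0.939], [-0.001, 0.939, -0.345], [-1.0, -0.0, 0.002]]
wrist_force: [-1.2, 0.5, 7.7]
finger_gap: 0.0236
```

Request:
{"fn": "arm_command", "kwargs": {
  "commands": [
    {"dp": [0,0,0.05],"spin": 0,"jaw": -1},
    {"dp": [0,0,0.15],"spin": 0,"jaw": -1},
    {"dp": [0,0,0.3],"spin": 0,"jaw": -1},
    {"dp": [0,0,0.45],"spin": 0,"jaw": -1},
    {"dp": [0,0,0.6],"spin": 0,"jaw": -1},
    {"dp": [0,0,0.7],"spin": 0,"jaw": -1},
    {"dp": [0,0,0.7],"spin": 0,"jaw": -1},
    {"dp": [0,0,0.7],"spin": 0,"jaw": -1}
  ]
}}

```text
t: 4.37
tcp_pos: [0.4613, -0.3572, 0.2633]
tcp_rot: [[0.003, 0.345, 0.939], [-0.002, 0.939, -0.345], [-1.0, -0.0, 0.003]]
wrist_force: [0.6, 0.3, -0.8]
finger_gap: 0.0232
```

```bash
python3 - <<'E'
from h import *
s=arm.snapshot("side")[:,:,::-1];t=arm.snapshot("top")[:,:,::-1]
cv2.imwrite("pics/m4.png",np.hstack([crop(s.copy(),230,240,130,160,3),crop(t.copy(),380,190,130,160,3)]))
p=arm.observe()["tcp_pos"];print(p,px("side",p),px("top",p))
E
```

```text
[ 0.46005886 -0.35614757  0.26050545] (np.float64(295.35579272592616), np.float64(273.6356722277836)) (np.float64(464.6041546366371), np.float64(263.9099560855366))
```

View pics/m4.png

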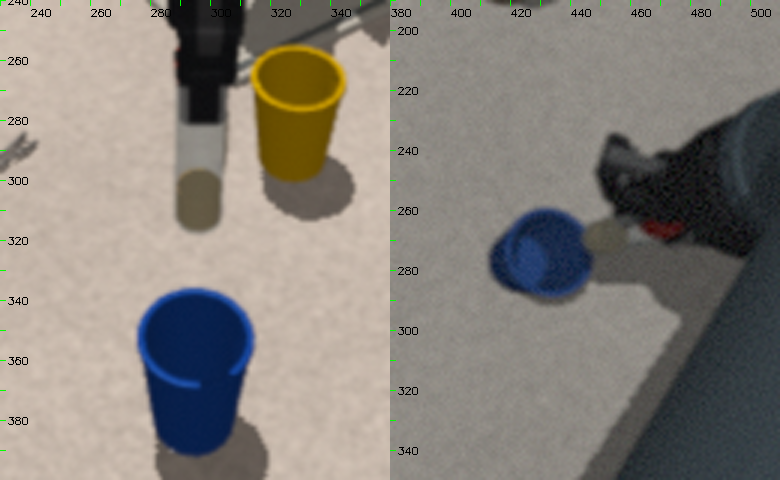

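Request:
{"fn": "arm_command", "kwargs": {
  "commands": [
    {"dp": [0,0.1,0],"spin": 0,"jaw": -1},
    {"dp": [0,1,0],"spin": 0,"jaw": -1},
    {"dp": [0,1,0],"spin": 0,"jaw": -1},
    {"dp": [0,1,0],"spin": 0,"jaw": -1},
    {"dp": [0,1,0],"spin": 0,"jaw": -1},
    {"dp": [0,1,0],"spin": 0,"jaw": -1},
    {"dp": [0,1,0],"spin": 0,"jaw": -1}
  ]
}}

```text
t: 5.05
tcp_pos: [0.4593, -0.1005, 0.2596]
tcp_rot: [[-0.004, 0.339, 0.941], [0.003, 0.941, -0.339], [-1.0, 0.001, -0.005]]
wrist_force: [0.1, 0.9, -0.9]
finger_gap: 0.0232
```

Request:
{"fn": "arm_command", "kwargs": {
  "commands": [
    {"dp": [0,1,0],"spin": 0,"jaw": -1},
    {"dp": [0,1,0],"spin": 0,"jaw": -1},
    {"dp": [0,1,0],"spin": 0,"jaw": -1},
    {"dp": [0,1,0],"spin": 0,"jaw": -1},
    {"dp": [0,1,0],"spin": 0,"jaw": -1},
    {"dp": [0,1,0],"spin": 0,"jaw": -1}
  ]
}}

```text
t: 5.55
tcp_pos: [0.4592, 0.1448, 0.2599]
tcp_rot: [[-0.003, 0.345, 0.939], [-0.001, 0.939, -0.345], [-1.0, -0.002, -0.002]]
wrist_force: [1.5, 0.3, 0.2]
finger_gap: 0.0234
```

Request:
{"fn": "arm_command", "kwargs": {
  "commands": [
    {"dp": [-0.142,0.984,0],"spin": 0,"jaw": -1},
    {"dp": [-0.142,0.984,0],"spin": 0,"jaw": -1},
    {"dp": [-0.142,0.984,0],"spin": 0,"jaw": -1},
    {"dp": [-0.142,0.984,0],"spin": 0,"jaw": -1},
    {"dp": [-0.142,0.984,0],"spin": 0,"jaw": -1},
    {"dp": [-0.142,0.984,0],"spin": 0,"jaw": -1},
    {"dp": [-0.142,0.984,-0.15],"spin": 0,"jaw": -1},
    {"dp": [-0.142,0.984,-0.3],"spin": 0,"jaw": -1},
    {"dp": [-0.142,0.984,-0.45],"spin": 0,"jaw": -1},
    {"dp": [-0.142,0.984,-0.55],"spin": 0,"jaw": -1},
    {"dp": [-0.142,0.984,-0.6],"spin": 0,"jaw": -1},
    {"dp": [-0.142,0.984,-0.6],"spin": 0,"jaw": -1}
  ]
}}

```text
t: 6.55
tcp_pos: [0.4229, 0.3869, 0.1074]
tcp_rot: [[-0.006, 0.344, 0.939], [-0.006, 0.939, -0.344], [-1.0, -0.007, -0.003]]
wrist_force: [-0.8, 0.4, 0.4]
finger_gap: 0.0232
```

```bash
python3 - <<'E'
from h import *
s=arm.snapshot("side")[:,:,::-1];t=arm.snapshot("top")[:,:,::-1]
cv2.imwrite("pics/m5.png",np.hstack([crop(s.copy(),150,100,130,120,3),crop(t.copy(),60,210,130,120,3)]))
p=arm.observe()["tcp_pos"];print(p,px("side",p-[0,0,.0824]),px("side",p),px("top",p))
E
```

```text
[0.42535134 0.38925441 0.11152239] (np.float64(193.725323299631), np.float64(169.44725723689973)) (np.float64(190.4215686038042), np.float64(145.0798632047152)) (np.float64(90.68789384412574), np.float64(264.4230143819465))
```

View pics/m5.png

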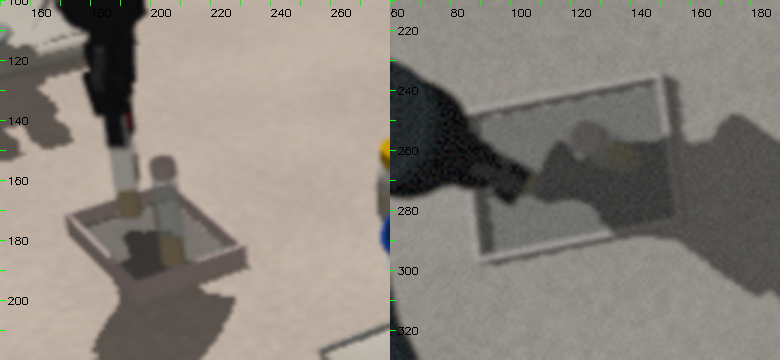

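Request:
{"fn": "arm_command", "kwargs": {
  "commands": [
    {"dp": [0,0,-0.04],"spin": 0,"jaw": -1},
    {"dp": [0,0,-0.08],"spin": 0,"jaw": -1},
    {"dp": [0,0,-0.09],"spin": 0,"jaw": -1},
    {"dp": [0,0,-0.09],"spin": 0,"jaw": -1},
    {"dp": [0,0,-0.09],"spin": 0,"jaw": -1}
  ]
}}

```text
t: 7.07
tcp_pos: [0.4253, 0.3892, 0.0889]
tcp_rot: [[0.0, 0.345, 0.939], [0.0, 0.939, -0.345], [-1.0, 0.0, 0.0]]
wrist_force: [0.6, -0.6, 0.2]
finger_gap: 0.0234
```

Request:
{"fn": "arm_command", "kwargs": {
  "commands": [
    {"dp": [0,0,-0.008],"spin": 0,"jaw": -1},
    {"dp": [0,0,-0.012],"spin": 0,"jaw": -1},
    {"dp": [0,0,-0.012],"spin": 0,"jaw": -1}
  ]
}}

```text
t: 7.32
tcp_pos: [0.4256, 0.3895, 0.0864]
tcp_rot: [[0.001, 0.345, 0.939], [0.001, 0.939, -0.345], [-1.0, 0.001, 0.0]]
wrist_force: [-0.6, -0.7, 3.0]
finger_gap: 0.0233
```

Request:
{"fn": "arm_command", "kwargs": {
  "commands": [
    {"dp": [0,0,0],"spin": 0,"jaw": -0.2},
    {"dp": [0,0,0],"spin": 0,"jaw": 0.2},
    {"dp": [0,0,0],"spin": 0,"jaw": 0.2},
    {"dp": [0,0,0],"spin": 0,"jaw": 0.2},
    {"dp": [0,0,0.08],"spin": 0,"jaw": 0.2},
    {"dp": [0,0,0.2],"spin": 0,"jaw": 0.2},
    {"dp": [0,0,0.36],"spin": 0,"jaw": 0.2},
    {"dp": [0,0,0.5],"spin": 0,"jaw": 0.2},
    {"dp": [0,0,0.65],"spin": 0,"jaw": 0.2},
    {"dp": [0,0,0.65],"spin": 0,"jaw": 0.2}
  ]
}}

```text
t: 8.15
tcp_pos: [0.4283, 0.3922, 0.256]
tcp_rot: [[0.009, 0.345, 0.939], [0.009, 0.939, -0.345], [-1.0, 0.012, 0.005]]
wrist_force: [1.4, 1.7, 0.4]
finger_gap: 0.0512
```

Request:
{"fn": "arm_command", "kwargs": {
  "commands": [
    {"dp": [0.14,-1,0],"spin": 0,"jaw": 1},
    {"dp": [0.14,-1,0],"spin": 0.04,"jaw": 1},
    {"dp": [0.14,-1,0],"spin": 0.08,"jaw": 1},
    {"dp": [0.14,-1,0],"spin": 0.12,"jaw": 1},
    {"dp": [0.14,-1,0],"spin": 0.16,"jaw": 1},
    {"dp": [0.14,-1,0],"spin": 0.185,"jaw": 1},
    {"dp": [0.14,-1,0],"spin": 0.185,"jaw": 1}
  ]
}}

```text
t: 8.73
tcp_pos: [0.4607, 0.1329, 0.2481]
tcp_rot: [[0.0, -0.227, 0.974], [-0.003, 0.974, 0.227], [-1.0, -0.002, -0.0]]
wrist_force: [-0.7, -0.7, -0.6]
finger_gap: 0.0852
```

Request:
{"fn": "arm_command", "kwargs": {
  "commands": [
    {"dp": [0,-1,0],"spin": 0,"jaw": 1},
    {"dp": [0,-1,0],"spin": 0,"jaw": 1},
    {"dp": [0,-1,0],"spin": 0,"jaw": 1},
    {"dp": [0,-1,0],"spin": 0,"jaw": 1},
    {"dp": [0,-1,0],"spin": 0,"jaw": 1},
    {"dp": [0,-1,0],"spin": 0,"jaw": 1},
    {"dp": [0,-1,0],"spin": 0,"jaw": 1}
  ]
}}

```text
t: 9.32
tcp_pos: [0.4592, -0.1198, 0.2485]
tcp_rot: [[0.001, -0.216, 0.976], [-0.004, 0.976, 0.216], [-1.0, -0.004, -0.0]]
wrist_force: [0.4, -0.6, -1.1]
finger_gap: 0.0854
```

```bash
python3 - <<'E'
from h import *
s=arm.snapshot("side")[:,:,::-1];t=arm.snapshot("top")[:,:,::-1]
cv2.imwrite("pics/m6.png",np.hstack([crop(s.copy(),150,130,130,120,3),crop(t.copy(),60,210,130,120,3)]))
o=arm.observe();print(o["tcp_pos"],o["tcp_rot"][:,1],o["finger_gap"],o["joints"])
E
```

```text
[ 0.45988811 -0.11245074  0.24811416] [-2.23307604e-01  9.74748005e-01 -2.02012410e-04] 0.08520522894416833 [-0.00496467  0.21214396  0.17198177  1.98084254 -0.04396237  0.95213297
  1.98474532]
```

View pics/m6.png

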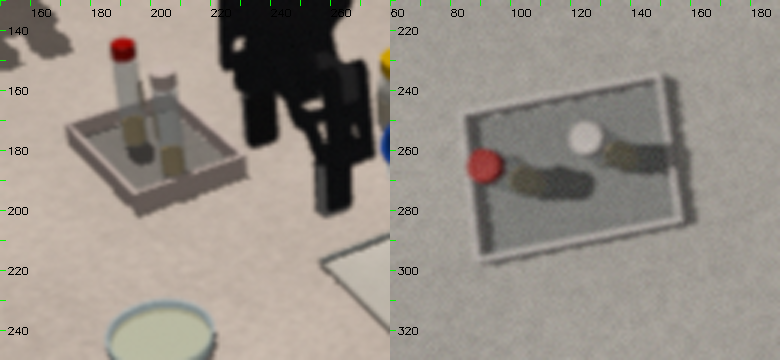

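Request:
{"fn": "arm_command", "kwargs": {
  "commands": [
    {"dp": [0.008,-0.977,0],"spin": 0,"jaw": 1},
    {"dp": [0.008,-0.977,0],"spin": 0,"jaw": 1},
    {"dp": [0.008,-0.977,0],"spin": 0,"jaw": 1},
    {"dp": [0.008,-0.977,0],"spin": 0,"jaw": 1},
    {"dp": [0.008,-0.977,0],"spin": 0,"jaw": 1},
    {"dp": [0.008,-0.977,0],"spin": 0,"jaw": 1},
    {"dp": [0.008,-0.977,0],"spin": 0,"jaw": 1},
    {"dp": [0.008,-0.977,-0.15],"spin": 0,"jaw": 1},
    {"dp": [0.008,-0.977,-0.3],"spin": 0,"jaw": 1},
    {"dp": [0.008,-0.977,-0.4],"spin": 0,"jaw": 1},
    {"dp": [0.008,-0.977,-0.5],"spin": 0,"jaw": 1},
    {"dp": [0.008,-0.977,-0.5],"spin": 0,"jaw": 1}
  ]
}}

```text
t: 10.42
tcp_pos: [0.4605, -0.3507, 0.1183]
tcp_rot: [[-0.007, -0.23, 0.973], [0.006, 0.973, 0.23], [-1.0, 0.007, -0.005]]
wrist_force: [-1.2, 1.0, 0.1]
finger_gap: 0.0851
```

```bash
python3 - <<'E'
from h import *
s=arm.snapshot("side")[:,:,::-1];t=arm.snapshot("top")[:,:,::-1]
cv2.imwrite("pics/m7.png",np.hstack([crop(s.copy(),240,260,110,140,3),crop(t.copy(),380,210,110,140,3)]))
o=arm.observe();print(o["tcp_pos"],px("side",o["tcp_pos"]),px("top",o["tcp_pos"]))
E
```

```text
[ 0.46275431 -0.35348156  0.12303877] (np.float64(294.75352539156484), np.float64(333.75561529404445)) (np.float64(438.18839300457284), np.float64(270.92811092975853))
```

View pics/m7.png

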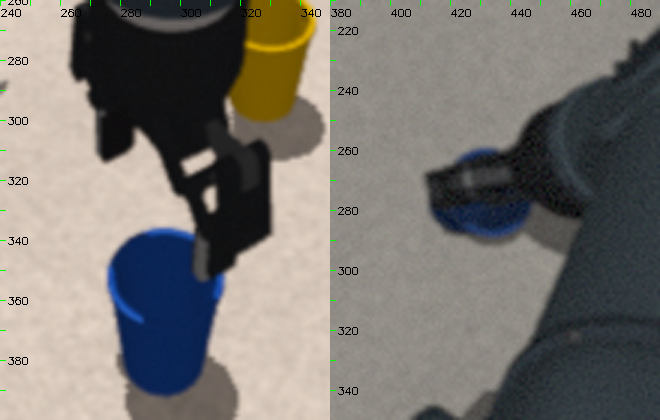

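Request:
{"fn": "arm_command", "kwargs": {
  "commands": [
    {"dp": [0,0,0],"spin": 0,"jaw": 1},
    {"dp": [0,0,-0.1],"spin": 0,"jaw": 1},
    {"dp": [0,0,-0.2],"spin": 0,"jaw": 1},
    {"dp": [0,0,-0.284],"spin": 0,"jaw": 1},
    {"dp": [0,0,-0.284],"spin": 0,"jaw": 1},
    {"dp": [0,0,-0.284],"spin": 0,"jaw": 1},
    {"dp": [0,0,-0.284],"spin": 0,"jaw": 1}
  ]
}}

```text
t: 11.1
tcp_pos: [0.4637, -0.356, 0.0545]
tcp_rot: [[0.003, -0.228, 0.974], [-0.002, 0.974, 0.228], [-1.0, -0.002, 0.002]]
wrist_force: [-1.0, 0.1, -0.2]
finger_gap: 0.0854
```

Request:
{"fn": "arm_command", "kwargs": {
  "commands": [
    {"dp": [-0.006,0,-0.008],"spin": 0,"jaw": 1},
    {"dp": [-0.006,0,-0.008],"spin": 0,"jaw": 0.3},
    {"dp": [-0.006,0,-0.008],"spin": 0,"jaw": -1},
    {"dp": [-0.006,0,-0.008],"spin": 0,"jaw": -1},
    {"dp": [-0.006,0,-0.008],"spin": 0,"jaw": -1},
    {"dp": [-0.006,0,-0.008],"spin": 0,"jaw": -1},
    {"dp": [-0.006,0,-0.008],"spin": 0,"jaw": -1}
  ]
}}

```text
t: 11.68
tcp_pos: [0.4614, -0.3555, 0.0519]
tcp_rot: [[0.002, -0.227, 0.974], [-0.001, 0.974, 0.227], [-1.0, -0.001, 0.001]]
wrist_force: [-2.1, 1.6, 10.8]
finger_gap: 0.0616
```

Request:
{"fn": "arm_command", "kwargs": {
  "commands": [
    {"dp": [0,0,0.05],"spin": 0,"jaw": -1},
    {"dp": [0,0,0.15],"spin": 0,"jaw": -1},
    {"dp": [0,0,0.3],"spin": 0,"jaw": -1},
    {"dp": [0,0,0.45],"spin": 0,"jaw": -1},
    {"dp": [0,0,0.6],"spin": 0,"jaw": -1},
    {"dp": [0,0,0.75],"spin": 0,"jaw": -1},
    {"dp": [0,0,0.87],"spin": 0,"jaw": -1},
    {"dp": [0,0,0.87],"spin": 0,"jaw": -1}
  ]
}}

```text
t: 12.35
tcp_pos: [0.4634, -0.3576, 0.2756]
tcp_rot: [[0.01, -0.227, 0.974], [-0.006, 0.974, 0.227], [-1.0, -0.009, 0.009]]
wrist_force: [0.7, -0.9, 0.7]
finger_gap: 0.0612
```

```bash
cat > plan.py <<'E'
from h import *
th=np.radians(13);M=np.array([.618,.0833,.141]);r=np.radians
hx=np.array([np.cos(th),np.sin(th),0]);Z=np.array([0,0,1.])
u=lambda f:-np.sin(r(f))*hx+np.cos(r(f))*Z
a=u(25);e=np.cos(r(25))*hx+np.sin(r(25))*Z
def tcp(f,D,l,piv=.075,off=.023): return M-a*D/1e3+e*l/1e3+piv*u(f)-off*Z
if __name__=="__main__":
    print("obs",arm.observe()["tcp_pos"],arm.observe()["finger_gap"])
    P=None
    for s in[(0,-25,-14),(0,8,-6),(0,11,-6.5),(8,12,-5),(16,13,-3.5),(25,15,0),(25,25,0),(25,35,0),(25,42,0)]:
        q=tcp(*s);print(s,q.round(4),None if P is None else ((q-P)/.25).round(3));P=q
E
python3 plan.py; python3 - <<'E'
from h import *
for n,b in(("side",(220,210,200,190)),("top",(360,190,200,190))):
    im=arm.snapshot(n)[:,:,::-1];h=cv2.cvtColor(im,cv2.COLOR_BGR2HSV);x,y,w,hh=b
    m=(cv2.inRange(h,(105,120,30),(130,255,255)))[y:y+hh,x:x+w]
    c,_=cv2.findContours(m,0,2);c=[k for k in c if cv2.contourArea(k)>80]
    for k in c: print(n,np.array(cv2.boundingRect(k))+[x,y,0,0],cv2.contourArea(k))
o=arm.observe()["tcp_pos"];f=o-[0,0,.052]
for n in("side","top"): print(n,px(n,f),px(n,f+[0,0,.08]))
E
```

```text
obs [ 0.46338961 -0.35755721  0.27560257] 0.061208875569284844
(0, -25, -14) [0.5953 0.0781 0.2097] None
(0, 8, -6) [0.616  0.0828 0.1832] [ 0.083  0.019 -0.106]
(0, 11, -6.5) [0.6168 0.083  0.1803] [ 0.003  0.001 -0.012]
(8, 12, -5) [0.6084 0.0811 0.1793] [-0.034 -0.008 -0.004]
(16, 13, -3.5) [0.6001 0.0792 0.1768] [-0.033 -0.008 -0.01 ]
(25, 15, 0) [0.5933 0.0776 0.1724] [-0.027 -0.006 -0.018]
(25, 25, 0) [0.5974 0.0785 0.1633] [ 0.016  0.004 -0.036]
(25, 35, 0) [0.6015 0.0795 0.1543] [ 0.016  0.004 -0.036]
(25, 42, 0) [0.6044 0.0802 0.1479] [ 0.012  0.003 -0.025]
side [276 236  41  67] 1671.5
top [450 267  39  11] 218.0
side (np.float64(295.35120935962624), np.float64(294.02392326709077)) (np.float64(296.40713496877385), np.float64(253.58804445206766))
top (np.float64(455.62537908453777), np.float64(266.1746195056543)) (np.float64(472.3119763286964), np.float64(260.5537418996067))
```

Request:
{"fn": "arm_command", "kwargs": {
  "commands": [
    {"dp": [0.27,0.872,0],"spin": 0,"jaw": -1},
    {"dp": [0.27,0.872,0],"spin": 0,"jaw": -1},
    {"dp": [0.27,0.872,0],"spin": 0,"jaw": -1},
    {"dp": [0.27,0.872,0],"spin": 0,"jaw": -1},
    {"dp": [0.27,0.872,0],"spin": 0,"jaw": -1},
    {"dp": [0.27,0.872,0],"spin": 0,"jaw": -1}
  ]
}}

```text
t: 12.95
tcp_pos: [0.5285, -0.1302, 0.2662]
tcp_rot: [[-0.003, -0.234, 0.972], [0.003, 0.972, 0.234], [-1.0, 0.004, -0.002]]
wrist_force: [-0.6, 1.1, -0.2]
finger_gap: 0.0615
```

Request:
{"fn": "arm_command", "kwargs": {
  "commands": [
    {"dp": [0.27,0.872,0],"spin": 0,"jaw": -1},
    {"dp": [0.27,0.872,0],"spin": 0,"jaw": -1},
    {"dp": [0.27,0.872,0],"spin": 0,"jaw": -1},
    {"dp": [0.27,0.872,0],"spin": 0,"jaw": -1},
    {"dp": [0.27,0.872,0],"spin": 0,"jaw": -1},
    {"dp": [0.27,0.872,0],"spin": 0,"jaw": -1},
    {"dp": [0.27,0.872,0],"spin": 0,"jaw": -1},
    {"dp": [0.27,0.872,0],"spin": 0,"jaw": -1},
    {"dp": [0.27,0.872,0],"spin": 0,"jaw": -1}
  ]
}}

```text
t: 13.7
tcp_pos: [0.5948, 0.0793, 0.2666]
tcp_rot: [[-0.002, -0.226, 0.974], [-0.002, 0.974, 0.226], [-1.0, -0.001, -0.003]]
wrist_force: [-0.0, -0.2, 0.1]
finger_gap: 0.0615
```

Request:
{"fn": "arm_command", "kwargs": {
  "commands": [
    {"dp": [0.016,0,-0.1],"spin": 0,"jaw": -1},
    {"dp": [0.016,0,-0.2],"spin": 0,"jaw": -1},
    {"dp": [0.016,0,-0.24],"spin": 0,"jaw": -1},
    {"dp": [0.016,0,-0.24],"spin": 0,"jaw": -1},
    {"dp": [0.016,0,-0.24],"spin": 0,"jaw": -1}
  ]
}}

```text
t: 14.12
tcp_pos: [0.5994, 0.0797, 0.2079]
tcp_rot: [[-0.001, -0.226, 0.974], [-0.001, 0.974, 0.226], [-1.0, -0.0, -0.001]]
wrist_force: [0.4, 0.4, 0.1]
finger_gap: 0.0616
```

```bash
python3 - <<'E'
from h import *
s=arm.snapshot("side")[:,:,::-1];t=arm.snapshot("top")[:,:,::-1]
cv2.imwrite("pics/m8.png",np.hstack([crop(s.copy(),240,110,100,130,4),crop(t.copy(),190,110,100,130,4)]))
o=arm.observe()["tcp_pos"];f=o-[0,0,.052];print(o)
for n in("side","top"): print(n,px(n,f),px(n,f+[0,0,.08]))
E
```

```text
[0.6005904  0.08043818 0.20928034]
side (np.float64(282.8296572861188), np.float64(171.95912716890274)) (np.float64(282.8829938952858), np.float64(142.33300217954147))
top (np.float64(239.57879340120542), np.float64(190.27326652236545)) (np.float64(237.1830933963082), np.float64(179.10115678148034))
```

View pics/m8.png

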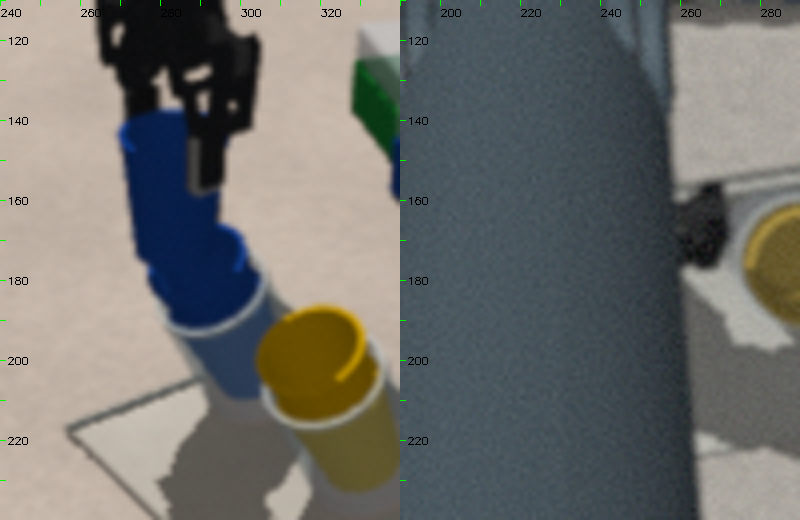

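Request:
{"fn": "arm_command", "kwargs": {
  "commands": [
    {"dp": [0.03,0.005,-0.03],"spin": 0,"jaw": -1},
    {"dp": [0.06,0.011,-0.06],"spin": 0,"jaw": -1},
    {"dp": [0.066,0.011,-0.08],"spin": 0,"jaw": -1},
    {"dp": [0.066,0.011,-0.09],"spin": 0,"jaw": -1},
    {"dp": [0.066,0.011,-0.09],"spin": 0,"jaw": -1}
  ]
}}

```text
t: 14.63
tcp_pos: [0.6157, 0.0837, 0.1841]
tcp_rot: [[-0.002, -0.228, 0.974], [-0.0, 0.974, 0.228], [-1.0, 0.0, -0.002]]
wrist_force: [0.3, 0.3, -1.5]
finger_gap: 0.0615
```

Request:
{"fn": "arm_command", "kwargs": {
  "commands": [
    {"dp": [0.004,0,-0.008],"spin": 0,"jaw": -1},
    {"dp": [0.004,0,-0.016],"spin": 0,"jaw": -1},
    {"dp": [0.004,0,-0.016],"spin": 0,"jaw": -1}
  ]
}}

```text
t: 14.88
tcp_pos: [0.617, 0.0837, 0.1812]
tcp_rot: [[-0.0, -0.227, 0.974], [0.0, 0.974, 0.227], [-1.0, 0.0, -0.0]]
wrist_force: [-0.9, 0.4, 0.5]
finger_gap: 0.0616
```

Request:
{"fn": "arm_command", "kwargs": {
  "commands": [
    {"dp": [0,0,-0.008],"spin": 0,"jaw": -1},
    {"dp": [0,0,-0.012],"spin": 0,"jaw": -1},
    {"dp": [0,0,-0.012],"spin": 0,"jaw": -1}
  ]
}}

```text
t: 15.13
tcp_pos: [0.6173, 0.0841, 0.1801]
tcp_rot: [[0.001, -0.228, 0.974], [0.001, 0.974, 0.228], [-1.0, 0.001, 0.001]]
wrist_force: [-5.9, 0.0, 11.9]
finger_gap: 0.0613
```

Request:
{"fn": "arm_command", "kwargs": {
  "commands": [
    {"dp": [-0.012,-0.003,0.003],"spin": 0,"jaw": -1},
    {"dp": [-0.024,-0.006,0.004],"spin": 0,"jaw": -1},
    {"dp": [-0.036,-0.008,0.004],"spin": 0,"jaw": -1},
    {"dp": [-0.036,-0.008,0.004],"spin": 0,"jaw": -1}
  ]
}}

```text
t: 15.47
tcp_pos: [0.609, 0.0819, 0.1799]
tcp_rot: [[0.003, -0.227, 0.974], [0.001, 0.974, 0.227], [-1.0, -0.0, 0.003]]
wrist_force: [2.4, 1.1, 1.6]
finger_gap: 0.0614
```

Request:
{"fn": "arm_command", "kwargs": {
  "commands": [
    {"dp": [-0.012,-0.003,-0.004],"spin": 0,"jaw": -1},
    {"dp": [-0.024,-0.006,-0.008],"spin": 0,"jaw": -1},
    {"dp": [-0.034,-0.008,-0.012],"spin": 0,"jaw": -1},
    {"dp": [-0.034,-0.008,-0.012],"spin": 0,"jaw": -1}
  ]
}}

```text
t: 15.8
tcp_pos: [0.6029, 0.081, 0.1787]
tcp_rot: [[0.008, -0.228, 0.974], [0.002, 0.974, 0.228], [-1.0, 0.001, 0.008]]
wrist_force: [4.4, 2.4, 8.8]
finger_gap: 0.0614
```

Request:
{"fn": "arm_command", "kwargs": {
  "commands": [
    {"dp": [-0.01,-0.002,-0.006],"spin": 0,"jaw": -1},
    {"dp": [-0.02,-0.004,-0.012],"spin": 0,"jaw": -1},
    {"dp": [-0.026,-0.006,-0.018],"spin": 0,"jaw": -1},
    {"dp": [-0.026,-0.006,-0.018],"spin": 0,"jaw": -1}
  ]
}}

```text
t: 16.13
tcp_pos: [0.5951, 0.0791, 0.1731]
tcp_rot: [[0.005, -0.228, 0.974], [0.002, 0.974, 0.228], [-1.0, 0.0, 0.005]]
wrist_force: [3.7, 1.3, 4.8]
finger_gap: 0.0619
```

```bash
python3 - <<'E'
from h import *
s=arm.snapshot("side")[:,:,::-1]
cv2.imwrite("pics/m9.png",crop(s.copy(),230,100,110,120,5))
o=arm.observe();print(o["tcp_pos"],o["wrist_force"],o["moment"],px("side",o["tcp_pos"]))
E
```

```text
[0.59511927 0.07902479 0.17304772] [4.15505454 2.07399675 4.73645306] [ 0.53953793 -1.02506571 -0.0429618 ] (np.float64(280.90792020815405), np.float64(166.99062042480656))
```

View pics/m9.png

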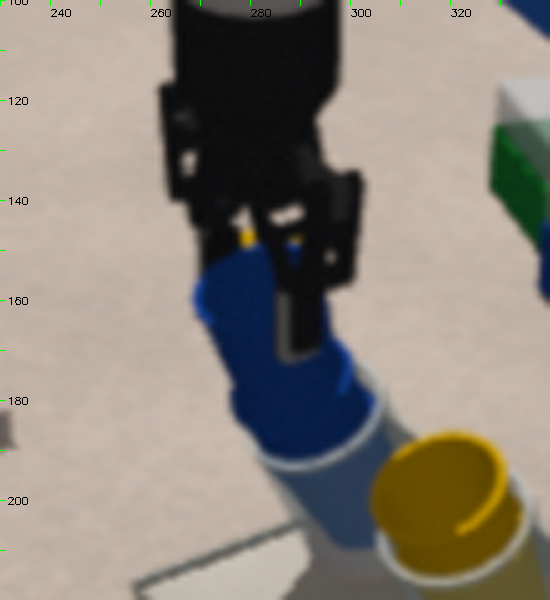

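Request:
{"fn": "arm_command", "kwargs": {
  "commands": [
    {"dp": [0.005,0.001,-0.012],"spin": 0,"jaw": -1},
    {"dp": [0.011,0.003,-0.024],"spin": 0,"jaw": -1},
    {"dp": [0.016,0.004,-0.036],"spin": 0,"jaw": -1},
    {"dp": [0.016,0.004,-0.036],"spin": 0,"jaw": -1}
  ]
}}

```text
t: 16.52
tcp_pos: [0.5977, 0.0794, 0.1632]
tcp_rot: [[0.001, -0.228, 0.974], [0.0, 0.974, 0.228], [-1.0, 0.0, 0.001]]
wrist_force: [0.1, 0.5, 4.2]
finger_gap: 0.0612
```

Request:
{"fn": "arm_command", "kwargs": {
  "commands": [
    {"dp": [0.005,0.001,-0.012],"spin": 0,"jaw": -1},
    {"dp": [0.011,0.003,-0.024],"spin": 0,"jaw": -1},
    {"dp": [0.014,0.0035,-0.032],"spin": 0,"jaw": -1},
    {"dp": [0.014,0.0035,-0.032],"spin": 0,"jaw": -1}
  ]
}}

```text
t: 16.85
tcp_pos: [0.6007, 0.0806, 0.1552]
tcp_rot: [[-0.0, -0.228, 0.974], [0.001, 0.974, 0.228], [-1.0, 0.001, -0.0]]
wrist_force: [-0.0, 0.8, 5.9]
finger_gap: 0.0614
```

Request:
{"fn": "arm_command", "kwargs": {
  "commands": [
    {"dp": [0.003,0.0005,-0.006],"spin": 0,"jaw": -1},
    {"dp": [0.005,0.001,-0.012],"spin": 0,"jaw": -1},
    {"dp": [0.005,0.001,-0.012],"spin": 0,"jaw": -1}
  ]
}}

```text
t: 17.1
tcp_pos: [0.6017, 0.0812, 0.1523]
tcp_rot: [[-0.0, -0.228, 0.974], [0.001, 0.974, 0.228], [-1.0, 0.001, -0.0]]
wrist_force: [-0.8, 2.3, 7.2]
finger_gap: 0.0615
```

Request:
{"fn": "arm_command", "kwargs": {
  "commands": [
    {"dp": [0,0,0],"spin": 0,"jaw": 0.7},
    {"dp": [0,0,0],"spin": 0,"jaw": 0.9},
    {"dp": [0,0,0],"spin": 0,"jaw": 0.9},
    {"dp": [0,0,0],"spin": 0,"jaw": 0.9}
  ]
}}

```text
t: 17.43
tcp_pos: [0.6014, 0.0799, 0.1513]
tcp_rot: [[-0.001, -0.227, 0.974], [-0.001, 0.974, 0.227], [-1.0, -0.0, -0.001]]
wrist_force: [1.8, 0.6, 0.4]
finger_gap: 0.0812
```

Request:
{"fn": "arm_command", "kwargs": {
  "commands": [
    {"dp": [0,0,0.1],"spin": 0,"jaw": 0.9},
    {"dp": [0,0,0.2],"spin": 0,"jaw": 0.9},
    {"dp": [0,0,0.3],"spin": 0,"jaw": 0.5},
    {"dp": [0,0,0.3],"spin": 0,"jaw": 0.2},
    {"dp": [0,0,0.3],"spin": 0,"jaw": 0.2},
    {"dp": [0,0,0.3],"spin": 0,"jaw": 0.2}
  ]
}}

```text
t: 17.93
tcp_pos: [0.6014, 0.0801, 0.226]
tcp_rot: [[-0.001, -0.227, 0.974], [-0.0, 0.974, 0.227], [-1.0, 0.0, -0.001]]
wrist_force: [-0.2, 0.6, 0.6]
finger_gap: 0.0517
```

```bash
cat > rim.py <<'E'
from plan import *
s=arm.snapshot("side")[:,:,::-1];cv2.imwrite("pics/"+__import__("sys").argv[1],crop(s.copy(),230,100,110,120,5))
o=arm.observe();print(o["tcp_pos"],o["wrist_force"],o["finger_gap"])
h=cv2.cvtColor(s,cv2.COLOR_BGR2HSV);m=cv2.inRange(h,(100,120,30),(130,255,255));m[:,:255]=0;m[:,312:]=0;m[:120]=0;m[225:]=0
# leftmost blue per row
for y in range(146,200,2):
    x=np.where(m[y])[0];print(y,(x.min(),x.max()) if len(x) else None,end=" ")
# predicted rim outline extremes (D=foot depth) 
yy=np.cross(a,e)
for D in(37,40,42,44):
    c=M+a*(80-D)/1e3;r=[px("side",c+.033*(np.cos(t)*e+np.sin(t)*yy)) for t in np.linspace(0,6.28,90)]
    r=np.array(r);i=r[:,0].argmin();print("\nD",D,"left",r[i].round(1),"top",r[r[:,1].argmin()].round(1),end="")
E
python3 rim.py r1.png
```

```text
[0.60107449 0.08011821 0.22556831] [ 0.63252905  0.74103157 -0.03554572] 0.05167725553582926
146 None 148 None 150 None 152 None 154 None 156 (np.int64(283), np.int64(289)) 158 (np.int64(278), np.int64(293)) 160 (np.int64(276), np.int64(294)) 162 (np.int64(274), np.int64(294)) 164 (np.int64(272), np.int64(294)) 166 (np.int64(271), np.int64(295)) 168 (np.int64(271), np.int64(297)) 170 (np.int64(271), np.int64(299)) 172 (np.int64(271), np.int64(300)) 174 (np.int64(273), np.int64(300)) 176 (np.int64(276), np.int64(300)) 178 (np.int64(277), np.int64(303)) 180 (np.int64(277), np.int64(304)) 182 (np.int64(278), np.int64(303)) 184 (np.int64(280), np.int64(302)) 186 (np.int64(281), np.int64(300)) 188 (np.int64(282), np.int64(306)) 190 (np.int64(284), np.int64(306)) 192 (np.int64(300), np.int64(304)) 194 (np.int64(296), np.int64(303)) 196 (np.int64(288), np.int64(302)) 198 (np.int64(290), np.int64(301)) 
D 37 left [270.2 167.8] top [287.6 154.1]
D 40 left [270.6 168.6] top [288.1 154.9]
D 42 left [270.9 169.1] top [288.3 155.5]
D 44 left [271.2 169.7] top [288.6 156. ]
```

Request:
{"fn": "arm_command", "kwargs": {
  "commands": [
    {"dp": [-0.034,-0.011,0],"spin": 0,"jaw": 0.2},
    {"dp": [-0.034,-0.011,-0.08],"spin": 0,"jaw": 0.2},
    {"dp": [-0.034,-0.011,-0.12],"spin": 0,"jaw": 0.2},
    {"dp": [-0.034,-0.011,-0.14],"spin": 0,"jaw": 0.2},
    {"dp": [-0.034,-0.011,-0.14],"spin": 0,"jaw": 0.2}
  ]
}}

```text
t: 18.4
tcp_pos: [0.592, 0.0773, 0.1899]
tcp_rot: [[-0.004, -0.228, 0.974], [-0.001, 0.974, 0.228], [-1.0, 0.0, -0.004]]
wrist_force: [-0.5, -0.2, 0.4]
finger_gap: 0.051
```

Request:
{"fn": "arm_command", "kwargs": {
  "commands": [
    {"dp": [0,0,-0.01],"spin": 0,"jaw": 0.2},
    {"dp": [0,0,-0.02],"spin": 0,"jaw": 0.2},
    {"dp": [0,0,-0.028],"spin": 0,"jaw": 0.2},
    {"dp": [0,0,-0.028],"spin": 0,"jaw": 0.2}
  ]
}}

```text
t: 18.73
tcp_pos: [0.5935, 0.0776, 0.1847]
tcp_rot: [[-0.0, -0.228, 0.974], [0.0, 0.974, 0.228], [-1.0, 0.0, 0.0]]
wrist_force: [0.1, -0.1, 0.9]
finger_gap: 0.0512
```

Request:
{"fn": "arm_command", "kwargs": {
  "commands": [
    {"dp": [0.002,0.0005,-0.01],"spin": 0,"jaw": 0.2},
    {"dp": [0.004,0.001,-0.016],"spin": 0,"jaw": 0.2},
    {"dp": [0.004,0.001,-0.016],"spin": 0,"jaw": 0.2}
  ]
}}

```text
t: 18.98
tcp_pos: [0.5944, 0.0778, 0.1805]
tcp_rot: [[-0.0, -0.228, 0.974], [-0.0, 0.974, 0.228], [-1.0, -0.0, -0.0]]
wrist_force: [-0.7, -0.4, -0.3]
finger_gap: 0.051
```

Request:
{"fn": "arm_command", "kwargs": {
  "commands": [
    {"dp": [0.002,0.0005,-0.006],"spin": 0,"jaw": 0.2},
    {"dp": [0.004,0.001,-0.01],"spin": 0,"jaw": 0.2},
    {"dp": [0.004,0.001,-0.01],"spin": 0,"jaw": 0.2}
  ]
}}

```text
t: 19.23
tcp_pos: [0.5955, 0.0781, 0.1781]
tcp_rot: [[-0.0, -0.227, 0.974], [-0.0, 0.974, 0.227], [-1.0, 0.0, -0.0]]
wrist_force: [0.5, -0.0, 0.4]
finger_gap: 0.0512
```

Request:
{"fn": "arm_command", "kwargs": {
  "commands": [
    {"dp": [0.002,0.0005,-0.006],"spin": 0,"jaw": 0.2},
    {"dp": [0.003,0.001,-0.01],"spin": 0,"jaw": 0.2},
    {"dp": [0.003,0.001,-0.01],"spin": 0,"jaw": 0.2}
  ]
}}

```text
t: 19.48
tcp_pos: [0.5963, 0.0783, 0.1758]
tcp_rot: [[0.0, -0.227, 0.974], [0.0, 0.974, 0.227], [-1.0, 0.0, 0.0]]
wrist_force: [-0.4, 0.1, 1.5]
finger_gap: 0.0514
```

Request:
{"fn": "arm_command", "kwargs": {
  "commands": [
    {"dp": [0.001,0,-0.004],"spin": 0,"jaw": 0.2},
    {"dp": [0.002,0.0005,-0.007],"spin": 0,"jaw": 0.2},
    {"dp": [0.002,0.0005,-0.007],"spin": 0,"jaw": 0.2}
  ]
}}

```text
t: 19.73
tcp_pos: [0.5973, 0.0785, 0.1753]
tcp_rot: [[0.001, -0.227, 0.974], [0.0, 0.974, 0.227], [-1.0, 0.0, 0.001]]
wrist_force: [-2.8, 0.3, 9.3]
finger_gap: 0.0513
```

Request:
{"fn": "arm_command", "kwargs": {
  "commands": [
    {"dp": [0,0,0.002],"spin": 0,"jaw": 0.2},
    {"dp": [0,0,0.002],"spin": 0,"jaw": 0.2},
    {"dp": [0,0,0.002],"spin": 0,"jaw": 0.2},
    {"dp": [0,0,0.002],"spin": 0,"jaw": 0.2}
  ]
}}

```text
t: 20.07
tcp_pos: [0.5971, 0.0785, 0.1754]
tcp_rot: [[0.001, -0.227, 0.974], [0.0, 0.974, 0.227], [-1.0, 0.0, 0.001]]
wrist_force: [-2.0, -0.1, 6.1]
finger_gap: 0.0514
```

Request:
{"fn": "arm_command", "kwargs": {
  "commands": [
    {"dp": [-0.02,0,0.1],"spin": 0,"jaw": 0.2},
    {"dp": [-0.02,0,0.3],"spin": 0,"jaw": 0.2},
    {"dp": [-0.1,0,0.5],"spin": 0,"jaw": 0.2},
    {"dp": [-0.5,-0.5,0.5],"spin": 0,"jaw": 0.2},
    {"dp": [-0.5,-0.9,0.5],"spin": 0,"jaw": 0.2},
    {"dp": [-0.5,-0.9,0.5],"spin": 0,"jaw": 0.2},
    {"dp": [-0.5,-0.9,0.5],"spin": 0,"jaw": 0.2},
    {"dp": [-0.5,-0.9,0.5],"spin": 0,"jaw": 0.2},
    {"dp": [-0.5,-0.9,0.5],"spin": 0,"jaw": 0.2},
    {"dp": [-0.5,-0.9,0.5],"spin": 0,"jaw": 0.2}
  ]
}}

```text
t: 20.9
tcp_pos: [0.4682, -0.1552, 0.3004]
tcp_rot: [[-0.0, -0.216, 0.976], [-0.004, 0.976, 0.216], [-1.0, -0.004, -0.001]]
wrist_force: [-0.5, -0.5, 0.8]
finger_gap: 0.0515
```

```bash
python3 rim.py r2.png; python3 - <<'E'
from h import *
s=arm.snapshot("side")[:,:,::-1].copy();t=arm.snapshot("top")[:,:,::-1].copy()
cv2.imwrite("pics/r3.png",np.hstack([np.vstack([crop(s,250,140,100,75,4),crop(s,160,130,100,75,4)]),np.vstack([crop(t,200,135,100,75,4),crop(t,70,225,100,75,4)])]))
print(arm.observe()["tcp_pos"])
E
```

```text
[ 0.46981232 -0.15145289  0.30009391] [ 0.00474937 -0.36841164  0.09076219] 0.05113219148170112
146 None 148 None 150 None 152 None 154 None 156 (np.int64(282), np.int64(289)) 158 (np.int64(282), np.int64(293)) 160 (np.int64(282), np.int64(294)) 162 (np.int64(282), np.int64(294)) 164 (np.int64(282), np.int64(295)) 166 (np.int64(278), np.int64(295)) 168 (np.int64(273), np.int64(297)) 170 (np.int64(273), np.int64(299)) 172 (np.int64(273), np.int64(300)) 174 (np.int64(273), np.int64(300)) 176 (np.int64(275), np.int64(300)) 178 (np.int64(277), np.int64(303)) 180 (np.int64(277), np.int64(304)) 182 (np.int64(278), np.int64(303)) 184 (np.int64(280), np.int64(302)) 186 (np.int64(281), np.int64(300)) 188 (np.int64(282), np.int64(305)) 190 (np.int64(284), np.int64(306)) 192 (np.int64(300), np.int64(304)) 194 (np.int64(296), np.int64(302)) 196 (np.int64(288), np.int64(302)) 198 (np.int64(290), np.int64(301)) 
D 37 left [270.2 167.8] top [287.6 154.1]
D 40 left [270.6 168.6] top [288.1 154.9]
D 42 left [270.9 169.1] top [288.3 155.5]
D 44 left [271.2 169.7] top [288.6 156. ][ 0.47177604 -0.14645499  0.29959424]
```

View pics/r3.png

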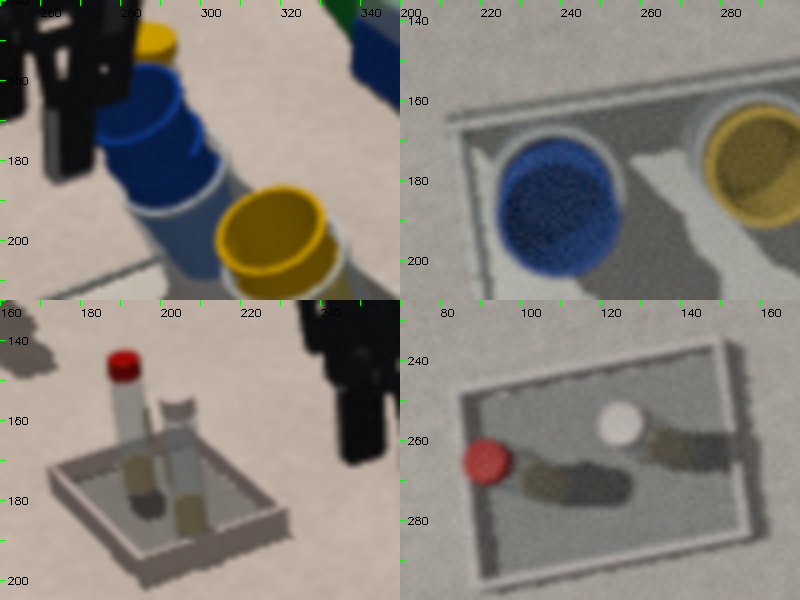

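Request:
{"fn": "arm_command", "kwargs": {
  "commands": [
    {"dp": [0.478,0.895,-0.1],"spin": 0,"jaw": 0.2},
    {"dp": [0.478,0.895,-0.1],"spin": 0,"jaw": 0.2},
    {"dp": [0.478,0.895,-0.1],"spin": 0,"jaw": 0.2},
    {"dp": [0.478,0.895,-0.1],"spin": 0,"jaw": 0.2},
    {"dp": [0.478,0.895,-0.1],"spin": 0,"jaw": 0.2},
    {"dp": [0.478,0.895,-0.1],"spin": 0,"jaw": 0.2},
    {"dp": [0.478,0.895,-0.1],"spin": 0,"jaw": 0.2},
    {"dp": [0.478,0.895,-0.3],"spin": 0,"jaw": 0.2},
    {"dp": [0.478,0.895,-0.4],"spin": 0,"jaw": 0.2},
    {"dp": [0.478,0.895,-0.46],"spin": 0,"jaw": 0.2},
    {"dp": [0.478,0.895,-0.47],"spin": 0,"jaw": 0.2},
    {"dp": [0.478,0.895,-0.47],"spin": 0,"jaw": 0.2}
  ]
}}

```text
t: 22.05
tcp_pos: [0.5904, 0.0788, 0.181]
tcp_rot: [[-0.002, -0.23, 0.973], [0.0, 0.973, 0.23], [-1.0, 0.001, -0.002]]
wrist_force: [0.5, 1.4, 0.3]
finger_gap: 0.0514
```

Request:
{"fn": "arm_command", "kwargs": {
  "commands": [
    {"dp": [0,0,-0.01],"spin": 0,"jaw": 0.2},
    {"dp": [0,0,-0.02],"spin": 0,"jaw": 0.2},
    {"dp": [0,0,-0.032],"spin": 0,"jaw": 0.2},
    {"dp": [0,0,-0.032],"spin": 0,"jaw": 0.2}
  ]
}}

```text
t: 22.38
tcp_pos: [0.5915, 0.0773, 0.1744]
tcp_rot: [[0.001, -0.227, 0.974], [0.0, 0.974, 0.227], [-1.0, 0.0, 0.001]]
wrist_force: [0.0, 0.1, -0.7]
finger_gap: 0.0513
```

Request:
{"fn": "arm_command", "kwargs": {
  "commands": [
    {"dp": [0.001,0,-0.004],"spin": 0,"jaw": 0.2},
    {"dp": [0.002,0.0005,-0.006],"spin": 0,"jaw": 0.2},
    {"dp": [0.002,0.0005,-0.006],"spin": 0,"jaw": 0.2}
  ]
}}

```text
t: 22.63
tcp_pos: [0.592, 0.0772, 0.1731]
tcp_rot: [[0.001, -0.227, 0.974], [0.0, 0.974, 0.227], [-1.0, -0.0, 0.001]]
wrist_force: [0.0, 0.3, 3.7]
finger_gap: 0.0509
```

Request:
{"fn": "arm_command", "kwargs": {
  "commands": [
    {"dp": [0.001,0,-0.002],"spin": 0,"jaw": 0.2},
    {"dp": [0.002,0.0005,-0.004],"spin": 0,"jaw": 0.2},
    {"dp": [0.002,0.0005,-0.004],"spin": 0,"jaw": 0.2}
  ]
}}

```text
t: 22.88
tcp_pos: [0.5928, 0.0773, 0.1729]
tcp_rot: [[0.001, -0.227, 0.974], [0.0, 0.974, 0.227], [-1.0, -0.0, 0.001]]
wrist_force: [-2.4, -0.2, 10.6]
finger_gap: 0.0515
```

Request:
{"fn": "arm_command", "kwargs": {
  "commands": [
    {"dp": [-0.01,0,0.1],"spin": 0,"jaw": 0.2},
    {"dp": [-0.02,0,0.3],"spin": 0,"jaw": 0.2},
    {"dp": [-0.1,0,0.5],"spin": 0,"jaw": 0.2},
    {"dp": [-0.5,-0.5,0.5],"spin": 0,"jaw": 0.2},
    {"dp": [-0.5,-1,0.5],"spin": 0,"jaw": 0.2},
    {"dp": [-0.5,-1,0.5],"spin": 0,"jaw": 0.2},
    {"dp": [-0.5,-1,0.5],"spin": 0,"jaw": 0.2},
    {"dp": [-0.5,-1,0.5],"spin": 0,"jaw": 0.2},
    {"dp": [-0.5,-1,0.5],"spin": 0,"jaw": 0.2},
    {"dp": [-0.5,-1,0.5],"spin": 0,"jaw": 0.2}
  ]
}}

```text
t: 23.72
tcp_pos: [0.465, -0.1772, 0.2971]
tcp_rot: [[0.0, -0.223, 0.975], [-0.002, 0.975, 0.223], [-1.0, -0.002, 0.0]]
wrist_force: [-0.2, -0.8, -0.1]
finger_gap: 0.0512
```

Request:
{"fn": "arm_command", "kwargs": {
  "commands": [
    {"dp": [0,-0.6,0],"spin": 0,"jaw": 0.2},
    {"dp": [0,-0.6,0],"spin": 0,"jaw": 0.2},
    {"dp": [0,-0.6,0],"spin": 0,"jaw": 0.2},
    {"dp": [0,-0.6,0],"spin": 0,"jaw": 0.2},
    {"dp": [0,-0.6,0],"spin": 0,"jaw": 0.2},
    {"dp": [0,-0.6,0],"spin": 0,"jaw": 0.2}
  ]
}}

```text
t: 24.22
tcp_pos: [0.4666, -0.324, 0.2962]
tcp_rot: [[-0.001, -0.224, 0.975], [-0.0, 0.975, 0.224], [-1.0, -0.0, -0.001]]
wrist_force: [0.6, 0.5, -0.5]
finger_gap: 0.0514
```

```bash
python3 rim.py r4.png; python3 - <<'E'
from h import *
t=arm.snapshot("top")[:,:,::-1];h=cv2.cvtColor(t,cv2.COLOR_BGR2HSV)
m=(cv2.inRange(h,(0,120,60),(8,255,255))|cv2.inRange(h,(172,120,60),(180,255,255)))[240:300,70:160]
y,x=np.where(m);print("\nred cap px",x.mean()+70,y.mean()+240,at("top",x.mean()+70,y.mean()+240,.116),len(x))
d=np.abs(t.astype(int)-cv2.imread("pics/top0.png").astype(int)).max(2)[140:310,100:400]>60
n,_,s,c=cv2.connectedComponentsWithStats(d.astype(np.uint8));print([(s[i].tolist()) for i in range(1,n) if s[i,4]>40],"offset 100,140")
E
```

```text
[ 0.4671763  -0.32225511  0.29618169] [0.34698444 0.32101096 0.10335614] 0.051132025335448375
146 None 148 None 150 None 152 None 154 None 156 None 158 None 160 None 162 None 164 None 166 None 168 None 170 None 172 None 174 None 176 None 178 None 180 None 182 None 184 None 186 None 188 None 190 None 192 None 194 None 196 None 198 None 
D 37 left [270.2 167.8] top [287.6 154.1]
D 40 left [270.6 168.6] top [288.1 154.9]
D 42 left [270.9 169.1] top [288.3 155.5]
D 44 left [271.2 169.7] top [288.6 156. ]
red cap px 91.27272727272728 264.8888888888889 [0.42399064 0.38617234 0.116     ] 99
[[125, 54, 18, 10, 62], [156, 61, 23, 20, 156]] offset 100,140
```

```bash
python3 -c "
from bench import arm
print(arm.hand_in(),arm.observe()['t'])"
```

```text
the job is handed in; nothing more can be done
the job is handed in; nothing more can be done
```

I finished both parts and handed the job in at about 24 s of the 61 s allowed. The red-capped vial stands upright in the free half of the white tray. The empty blue cup is in the top cup of the blue stack, though I could not measure its depth well enough to be certain it is fully home.

**Vial:** The last top image put the red cap at about (0.424, 0.386), 4 mm from where I released it, and earlier views showed it upright.

**Cup:** I gripped it by the rim so it could turn to the stack's lean as it went in, released it, then pushed on the rim with the part-open fingers.
- **Seating:** Two pushes at different spots stopped hard at matching depths, moving no more than 0.5 mm. This fits a cup that is fully home.
- **Push force:** The pushes peaked at about 9.6 N and 10.6 N along the axis. That is over the 3 to 8 N suggested for seating, but under the 15 N that wedges it.
- **Straightness:** The picture between the two pushes showed it sitting straight in line with the stack.

**What was less certain:**
- **Depth:** The camera depth is only good to about 2 mm. My rough estimate from where the fingers touched put the cup about 40 mm in, against about 42 mm nominal, which is within that error.
- **Final side view:** The arm blocked the last side picture, so after the second push I had only a numeric comparison of the top view.

That comparison covered the stand, the yellow cup, the dish, the forceps and part of the tray. It showed changes only at the blue cup and its shadow.

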